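# Sweep the steel parts into the pan

## Task

Sweep the two steel nuts and the steel drill bush along the bench into the blue pan, so that each lies wholly inside, past the sloping lip. Push them with the fingertips only: nothing may be picked up or carried. Leave the brass bush and the tools lying beside the work where they are.

Things in the scene. Friction and masses are not known exactly. Their poses are not given: they have to be found in the camera images.
- pan: blue sheet-metal pan, screwed to the bench: 120 mm deep along its x, 220 mm wide along its y. Origin on the bench under its centre. Its x axis points from the open mouth (no wall, at x = -60 mm, facing roughly the robot; yaw within 0.3 rad) to the back wall. Three walls 32 mm high, 3 mm thick: inside y = -107 to +107 mm, back wall's inner face at x = +57 mm.
- pan_lip (a point): middle of the pan's lip, on the bench at the mouth's front edge (60 mm before the pan's origin). From here a gentle slope over which things slide easily rises 2 mm in 12 mm to the pan's floor, which is flat, 2 mm above the bench, back to the rear wall.
- nut_a: steel hexagon nut, about 22 mm across, 10 mm high, 12 g, lying flat on the bench in front of the pan's mouth. Origin at the centre of its underside; its yaw is arbitrary and does not matter. 
- nut_b: a second steel nut, just like nut_a. Origin at the centre of its underside; its yaw is arbitrary and does not matter. 
- steel_bush: plain grey steel flanged drill bush standing on its flange: flange 26 mm diameter and 6 mm thick, body above it 20 mm diameter, 22 mm high in all, 30 g, in front of the pan's mouth. Origin at the centre of its underside; its yaw is arbitrary and does not matter. It has no fixed place among the four parts.
- brass_bush: yellow brass flanged drill bush of the same shape and size as the steel one, to be left standing. Origin at the centre of its underside; its yaw is arbitrary and does not matter. The two nuts and two bushes stand 45 to 110 mm outside the lip, one in each of four straight lanes into the mouth (pan y about -82, -27, +27, +82 mm); which is in which lane varies.
- screwdriver: screwdriver with a red handle, about 209 x 30 x 30 mm, lying along x beside the left edge of the work; loose, to be left alone. Origin at the centre of its underside.
- marker: blue marker pen, 123 x 12 x 12 mm, lying along x at the left of the work; loose, to be left alone. Origin at the centre of its underside.

How it is judged:
By the outcome, as a careful person would: the job done as asked, in the order asked, and still so for the second after the job is handed in, with the robot touching nothing.
It also fails if it takes over 58 s, if anything falls off the work surface, if the arm or the gripper's body presses on something with over 40 N, if the wrist force passes 120 N, or if a joint passes its speed limit or range.

## Robot

A 6-joint arm with a two-finger parallel gripper is mounted at the origin on a cart in front of the work surface, level with it; the furniture and walls round the work are solid. World frame = base frame: x ahead of the robot, y to its left, z up, the work surface at z = 0. Lengths are in m, angles in degrees, forces in N, time in s.
With the tool pointing down it reaches from about 0.3 to 0.75 m from the base axis. Payload 8.5 kg.
Tool frame: the origin (TCP) lies on the centre line of the jaws, within the pads' length; the fingertips stand 11 mm ahead of it and the grasp point (between the pads) lies 8 mm behind it; z points along the fingers, y is the line along which they close (so a half turn about z gives the same grasp; the last joint's range is limited). The gripper opens to 85 mm and grips with 20 to 120 N. Pads are 22 mm wide; open, the fingers measure 114 mm over their backs; the gripper's body (76 mm by 85 mm) begins 54 mm behind the grasp point. The pads swing forward as they close: fully open they stand 13 mm farther back than shut.
Start: joints at [-85.101, 21.807, 74.336, -0, 83.858, -12.336], TCP at [0.163, -0.525, 0.242] pointing down, gripper open.
Joint ranges: [-178.18, 178.18], [-50.72, 133.34], [12.68, 142.11], [-81.47, 261.47], [9.98, 163.14], [-165.26, 165.26]. Speed limits (degrees/s): [136.94, 136.94, 180, 180, 180, 180].

## Interface

Orientations are given as a 3x3 rotation matrix whose columns are the frame's x, y, z axes.
In Python, from rig import env gives the robot as it stands.
- The arm moves only by the tool advance, called after "Emit:" in YAML: its name, and indented under it one key for each argument. Schema: {"type":"object","properties":{"increments":{"type":"array","items":{"type":"array","items":{"type":"number"},"minItems":5,"maxItems":5},"minItems":1,"maxItems":10},"squeeze":{"type":"number"},"only":{"type":"string"},"quiet":{"type":"boolean"},"lines":{"type":"string"}},"required":["increments"],"additionalProperties":false}. increments is a list of rows, 1 to 10 of them, each of 5 numbers: dx, dy, dz in m, then a turn about the tool's z in degrees, then the finger opening in m; each row shifts and turns the commanded pose from where the row before left it, along the tool's axes as they then stand; what a row does not reach is not made up. A row lasts 1/10 s, in which the tool goes at most 0.05 m and 8.59 degrees, less where a joint would pass 70% of its speed; a pose out of reach is approached as far as the arm can. The fingers move at their own pace and stop on an object; squeeze is the grip in N (left out, the last holds). Time passes only in rows, so rows that do not move let the fingers close. The tool returns the time, the measured TCP pose, the force, the opening and the grip force at its end. only (a regular expression) keeps the lines of the reply that match it, lines (a string "A,B") keeps lines A to B, and quiet returns only ok. Input that does not fit is refused with a message, and nothing moves.
- env.observe(): the state, without advancing time (a new reading comes with each control period).
- env.get_image(name): name is "scene" or "side" or "wrist"; returns a dict with "pixels" (400x640x3 uint8, red, green, blue), "K" (3x3 intrinsics, pixels), "distortion" ([k1, k2, p1, p2, k3] as OpenCV has them; the pictures are not rectified), "extrinsics" (4x4, takes a point from world to camera coordinates). Camera axes: x right, y down, z forward; pixel columns grow to the right and rows downward; lengths in m; the calibration is good to about 2 mm. A picture is of the moment at which its call begins. There is no depth.
- env.close_job(): hands the job in; it is judged then, once.
The state is a dict: "time_s": time; "q": joint angles; "qvel": joint speeds; "joint_efforts": joint torques, N m; "position": TCP position; "tool_rot": TCP orientation; "ft_force": force on the tool from outside, world axes, zero at the start; "wrist_torque": the same for the moment, N m; "grip_width": finger opening in m; "gripper_force": force on a finger pad.
Only numpy, scipy, OpenCV 4.12 (cv2) and the standard library are available. Lean on these libraries where they do the work, as an engineer would, in place of code of your own. Each camera call takes 0.05 s, during which the arm holds its last target. There are 200 camera calls.

## Working session

There is one attempt and no reset: what is moved stays moved. The work goes in short steps, Python scripts to look and compute and a tool call to move; the robot and the scene stay as the last step left them, time stands still between calls to the robot, and variables do not carry over. Pictures are saved under pics/ and viewed, at most 10 in all, crops included, and the job is handed in when it is done.

```bash
ls; mkdir -p pics
```

Run:
```python
from rig import env
import cv2
s=env.observe();print(s['time_s'],s['position'],s['tool_rot'],s['grip_width'])
for n in ['scene','side']:
    i=env.get_image(n);cv2.imwrite(f'pics/{n}0.png',i['pixels'][:,:,::-1]);print(n,i['K'],i['distortion'],i['extrinsics'])
```

```text
pics
rig.py
0.0 [ 0.16294061 -0.52500342  0.24169738] [[ 9.55088938e-01  2.96319261e-01 -1.26640171e-04]
 [ 2.96319107e-01 -9.55087799e-01  1.51103442e-03]
 [ 3.26796119e-04 -1.48069816e-03 -9.99998850e-01]] 0.08533103940435854
scene [[371.74380364   0.         319.24795477]
 [  0.         371.74380364 193.36781571]
 [  0.           0.           1.        ]] [-0.04252963  0.          0.          0.          0.        ] [[-0.79407153 -0.60747061 -0.02073326  0.48346324]
 [-0.25538691  0.36440101 -0.89553862  0.12590957]
 [ 0.55156861 -0.70582672 -0.44450051  0.62883159]
 [ 0.          0.          0.          1.        ]]
side [[408.75923488   0.         316.8439146 ]
 [  0.         408.75923488 210.81233766]
 [  0.           0.           1.        ]] [0.00612752 0.         0.         0.         0.        ] [[ 0.99987608 -0.0071171   0.01404162 -0.54515495]
 [ 0.010897   -0.33081827 -0.94363156  0.07443128]
 [ 0.01136115  0.94366764 -0.33069973  0.76084396]
 [ 0.          0.          0.          1.        ]]
```

View pics/scene0.png

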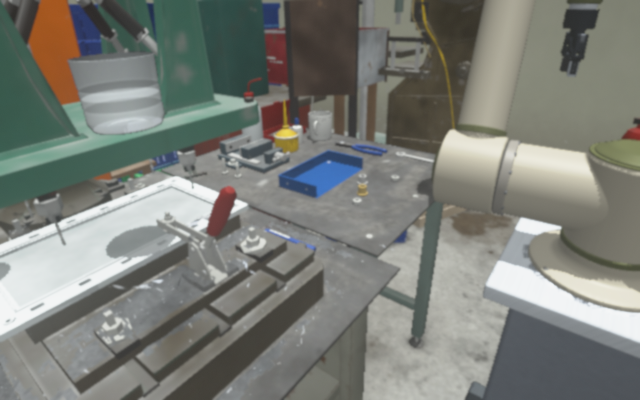

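View pics/side0.png

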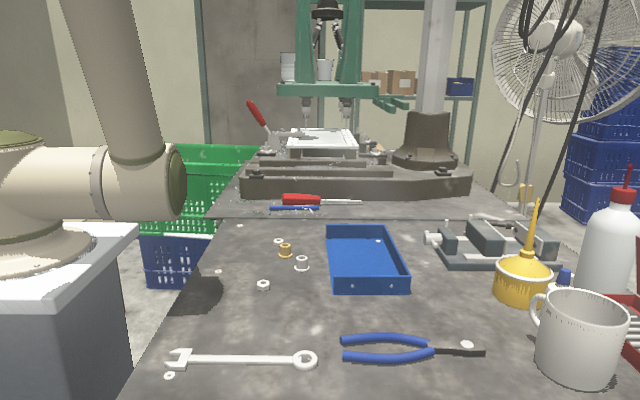

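The side view shows the pan at about (365,258), the brass bush at (285,250), probably the steel bush at (302,263), and nuts at about (279,241) and (263,285). I'll enlarge it.

Run:
```python
import cv2
a=cv2.imread('pics/side0.png')[215:305,210:420]
cv2.imwrite('pics/c1.png',cv2.resize(a,None,fx=3.8,fy=3.8,interpolation=cv2.INTER_CUBIC))
```

```text
(no output)
```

View pics/c1.png

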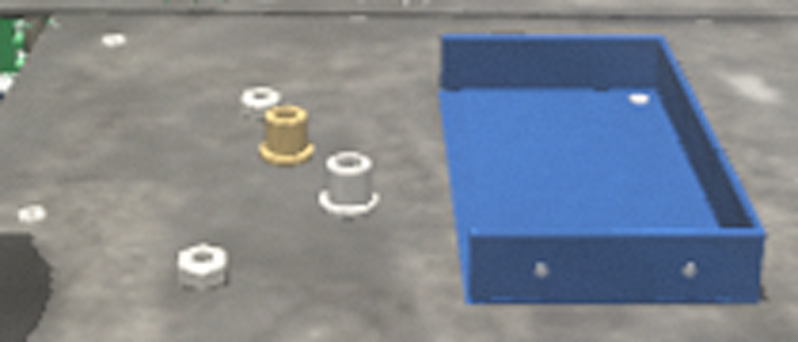

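The crop shows, in crop pixels: far nut top (261,98), brass top (287,114), steel bush top (349,162), near nut top (203,258). The pan's wall tops have corners at (470,236), (764,235), (442,38) and (664,38).

Create h.py:
```python
import numpy as np,cv2
from rig import env
def ray(i,u,v,z):
    n=cv2.undistortPoints(np.array([[[u,v]]],float),i['K'],np.array(i['distortion']))[0,0]
    E=np.array(i['extrinsics']);R,t=E[:3,:3],E[:3,3];c=-R.T@t;d=R.T@np.array([*n,1])
    return (c+d*(z-c[2])/d[2])[:2]
```

Run:
```python
from h import *
i=env.get_image('side')
P={}
for n,u,v,z in [('nutfar',261,98,.01),('brass',287,114,.022),('steel',349,162,.022),('nutnear',203,258,.01),('nl',470,236,.032),('nr',764,235,.032),('fl',442,38,.032),('fr',664,38,.032),('nl0',468,303,0),('nr0',758,303,0)]:
    P[n]=ray(i,(u+.5)/3.8-.5+210,(v+.5)/3.8-.5+215,z);print(n,P[n].round(4))
c=(P['nl']+P['nr']+P['fl']+P['fr'])/4
x=P['nr']+P['fr']-P['nl']-P['fl'];y=P['fl']+P['fr']-P['nl']-P['nr']
print(c,np.degrees(np.arctan2(x[1],x[0])),np.degrees(np.arctan2(-y[0],y[1])),np.linalg.norm(x)/2,np.linalg.norm(y)/2)
a=np.arctan2(-y[0],y[1]);R=np.array([[np.cos(a),-np.sin(a)],[np.sin(a),np.cos(a)]])
for n in P:print(n,(R.T@(P[n]-c)).round(4))
o=env.get_image('scene');b=o['pixels']
cv2.imwrite('pics/c2.png',cv2.resize(b[130:250,240:440],None,fx=4,fy=4,interpolation=cv2.INTER_CUBIC)[:,:,::-1])
```

```text
nutfar [0.4701 0.0372]
brass [ 0.4867 -0.0094]
steel [ 0.5181 -0.0616]
nutnear [ 0.4598 -0.1285]
nl [ 0.5686 -0.1482]
nr [ 0.6863 -0.1451]
fl [0.5636 0.0684]
fr [0.6817 0.0718]
nl0 [ 0.5688 -0.1455]
nr0 [ 0.6871 -0.1435]
[ 0.6250226  -0.03830014] 1.5879045175380324 1.2706593732059577 0.1179664399730445 0.2168078916409372
nutfar [-0.1532  0.079 ]
brass [-0.1377  0.032 ]
steel [-0.1074 -0.0209]
nutnear [-0.1672 -0.0865]
nl [-0.0589 -0.1086]
nr [ 0.0589 -0.1082]
fl [-0.0591  0.108 ]
fr [0.0591 0.1088]
nl0 [-0.0586 -0.1059]
nr0 [ 0.0597 -0.1065]
```

View pics/c2.png

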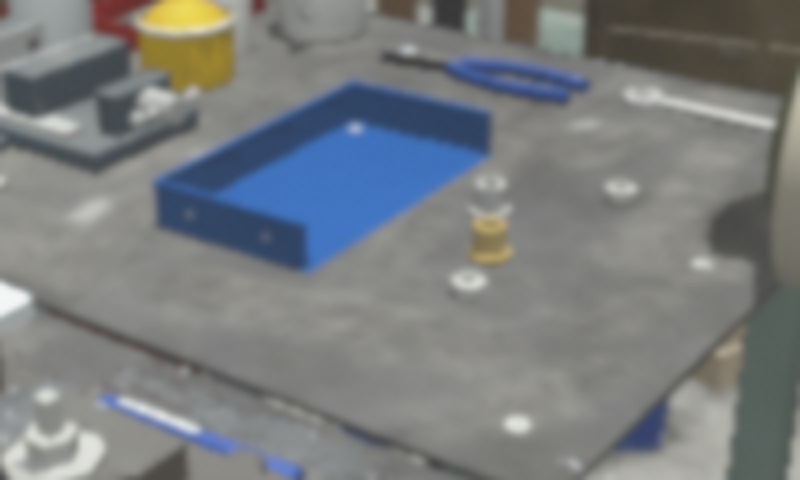

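The scene view confirms the layout: far nut (468,280), brass (490,240), steel bush (490,195) and near nut (620,188). Pan centre is about (0.625,-0.038) with yaw about 1.4°. I'll turn the tool to the pan's yaw and go behind the near nut with the fingers nearly shut.

Create d.py:
```python
import sys
from h import *
a=np.radians(1.4);R=np.array([[np.cos(a),-np.sin(a)],[np.sin(a),np.cos(a)]]);c=np.array([.625,-.0375])
s=env.observe();p=np.array(s['position']);T=np.array(s['tool_rot'])
print('pan xy',(R.T@(p[:2]-c)).round(4),'z',p[2].round(4),'yaw',np.degrees(np.arctan2(T[1,0],T[0,0])).round(2),'t',s['time_s'],'F',np.round(s['ft_force'],1))
if len(sys.argv)>1:
    g=[float(x) for x in sys.argv[1:]];w=np.array([*(c+R@np.array(g[:2])),g[2]]);print('tool delta',(T.T@(w-p)).round(4))
```

```text
(no output)
```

Emit:
advance:
  increments:
    - [0,0,0,7.9,0.008]
    - [0,0,0,7.9,0.008]
    - [0.02,-0.03,0,0,0.008]
    - [0.02,-0.03,0,0,0.008]
    - [0.02,-0.03,0,0,0.008]
    - [0.02,-0.03,0,0,0.008]
    - [0.02,-0.03,0,0,0.008]
    - [0.02,-0.03,0,0,0.008]
    - [0.02,-0.03,0,0,0.008]
    - [0.02,-0.03,0,0,0.008]

```text
time_s: 1.2
position: [0.3174, -0.28, 0.2423]
tool_rot: [[1.0, 0.025, 0.0], [0.025, -1.0, 0.0], [0.0, -0.0, -1.0]]
ft_force: [0.8, 0.1, -0.0]
grip_width: 0.0079
gripper_force: 0.0
```

```bash
python3 d.py -0.203 -0.0865 0.0155
```

```text
pan xy [-0.3134 -0.2349] z 0.2423 yaw 1.42 t 1.2 F [ 0.8  0.1 -0. ]
tool delta [ 0.1105 -0.1483  0.2268]
```

Emit:
advance:
  increments:
    - [0.022,-0.03,0.02,0,0.008]
    - [0.022,-0.03,0.02,0,0.008]
    - [0.022,-0.03,0.02,0,0.008]
    - [0.022,-0.03,0.02,0,0.008]
    - [0.022,-0.028,0.02,0,0.008]
    - [0,0,0.04,0,0.008]
    - [0,0,0.03,0,0.008]
    - [0,0,0.02,0,0.008]
    - [0,0,0.01,0,0.008]
    - [0,0,0,0,0.008]

```text
time_s: 2.2
position: [0.4228, -0.1305, 0.0416]
tool_rot: [[1.0, 0.025, -0.002], [0.025, -1.0, 0.001], [-0.002, -0.001, -1.0]]
ft_force: [-0.5, 0.9, 0.5]
grip_width: 0.0076
gripper_force: 0.0
```

```bash
python3 d.py -0.203 -0.0865 0.0155
```

Run:
```python
from h import *
i=env.get_image('side');cv2.imwrite('pics/s2.png',cv2.resize(i['pixels'][205:305,210:420],None,fx=3.8,fy=3.8,interpolation=cv2.INTER_CUBIC)[:,:,::-1])
```

```text
pan xy [-0.2044 -0.088 ] z 0.0416 yaw 1.42 t 2.2 F [-0.5  0.9  0.5]
tool delta [ 0.0014 -0.0015  0.0261]
```

View pics/s2.png

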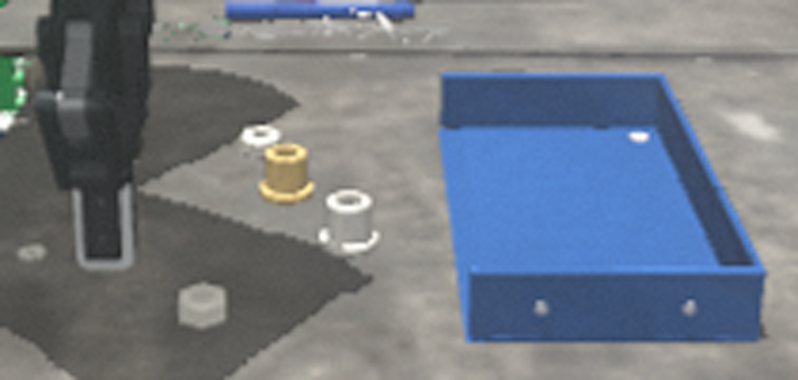

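The fingertips (105,265) hang behind the near nut (203,305). Next I'll lower them and push.

Emit:
advance:
  increments:
    - [0,-0.0015,0.02,0,0.008]
    - [0,0,0.006,0,0.008]
    - [0.007,0,0,0,0.008]
    - [0.008,0,0,0,0.008]
    - [0.01,-0.001,0,0,0.008]
    - [0.012,-0.001,0,0,0.008]
    - [0.012,-0.001,0,0,0.008]

```text
time_s: 2.95
position: [0.4735, -0.1249, 0.017]
tool_rot: [[1.0, 0.025, 0.001], [0.025, -1.0, -0.001], [0.001, 0.001, -1.0]]
ft_force: [-0.8, -0.1, -0.6]
grip_width: 0.008
gripper_force: 0.1
```

```bash
python3 d.py -0.03 -0.070 0.0165
```

Run:
```python
from h import *
i=env.get_image('side');cv2.imwrite('pics/s3.png',cv2.resize(i['pixels'][205:305,210:420],None,fx=3.8,fy=3.8,interpolation=cv2.INTER_CUBIC)[:,:,::-1])
```

```text
pan xy [-0.1536 -0.0837] z 0.017 yaw 1.44 t 2.95 F [-0.8 -0.1 -0.6]
tool delta [ 0.1236 -0.0136  0.0006]
```

View pics/s3.png

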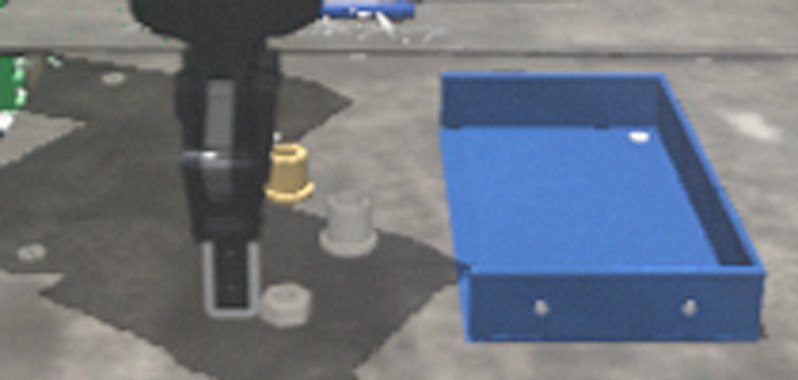

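The nut (287,305) is sliding ahead of the fingertips (230,300), so I'll keep pushing.

Emit:
advance:
  increments:
    - [0.014,-0.0015,0,0,0.008]
    - [0.014,-0.0015,0,0,0.008]
    - [0.014,-0.0015,0,0,0.008]
    - [0.014,-0.0015,0,0,0.008]
    - [0.014,-0.0015,0,0,0.008]
    - [0.014,-0.0015,0,0,0.008]
    - [0.014,-0.0015,0,0,0.008]
    - [0.012,-0.0015,0,0,0.008]
    - [0.008,0,0,0,0.008]
    - [0.004,0,0,0,0.008]

```text
time_s: 4.0
position: [0.5944, -0.1098, 0.0166]
tool_rot: [[1.0, 0.025, 0.001], [0.025, -1.0, -0.0], [0.001, 0.0, -1.0]]
ft_force: [0.5, -0.8, 0.4]
grip_width: 0.0078
gripper_force: 0.1
```

Emit:
advance:
  increments:
    - [0,0,0,0,0.008]
    - [-0.02,0,0,0,0.008]
    - [-0.03,0,-0.02,0,0.008]
    - [-0.04,0,-0.03,0,0.008]
    - [-0.04,0,0,0,0.008]

```text
time_s: 4.5
position: [0.4633, -0.1136, 0.0689]
tool_rot: [[1.0, 0.025, 0.005], [0.025, -1.0, -0.003], [0.005, 0.003, -1.0]]
ft_force: [0.5, -0.7, -1.1]
grip_width: 0.0084
gripper_force: 0.0
```

```bash
python3 d.py -0.150 -0.0209 0.0600
```

```text
pan xy [-0.1635 -0.0721] z 0.0689 yaw 1.45 t 4.5 F [ 0.5 -0.7 -1.1]
tool delta [ 0.0136 -0.0512  0.0088]
```

Emit:
advance:
  increments:
    - [0,-0.026,0,0,0.008]
    - [0.013,-0.025,0,0,0.008]
    - [0,0,0,0,0.008]
    - [0,0,0,0,0.008]

```text
time_s: 4.9
position: [0.4752, -0.0617, 0.0664]
tool_rot: [[1.0, 0.026, -0.0], [0.026, -1.0, -0.0], [-0.0, 0.0, -1.0]]
ft_force: [-0.6, -0.1, 0.7]
grip_width: 0.0081
gripper_force: 0.0
```

```bash
python3 d.py -0.149 -0.0209 0.0155
```

Run:
```python
from h import *
i=env.get_image('side');cv2.imwrite('pics/s4.png',cv2.resize(i['pixels'][205:305,210:420],None,fx=3.8,fy=3.8,interpolation=cv2.INTER_CUBIC)[:,:,::-1])
```

```text
pan xy [-0.1504 -0.0205] z 0.0664 yaw 1.49 t 4.9 F [-0.6 -0.1  0.7]
tool delta [0.0014 0.0004 0.0509]
```

View pics/s4.png

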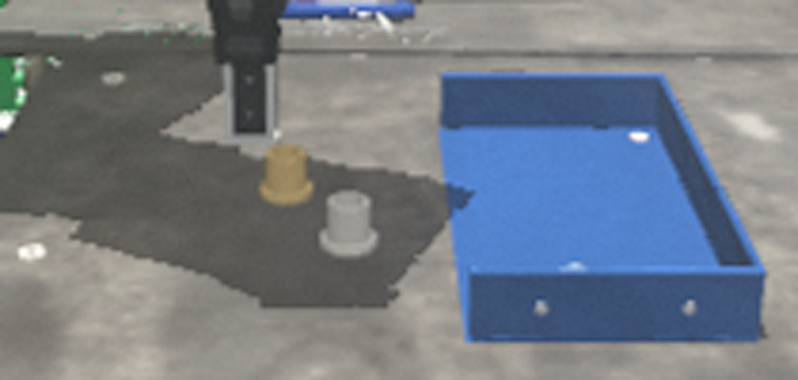

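The nut's far top edge shows at (575,266) inside the pan. The tips are aligned behind the steel bush at (349,235), so I'll lower and push.

Emit:
advance:
  increments:
    - [0,0,0.025,0,0.008]
    - [0,0,0.02,0,0.008]
    - [0,0,0.0059,0,0.008]
    - [0,0,0,0,0.008]
    - [0.007,0,0,0,0.008]
    - [0.008,0,0,0,0.008]
    - [0.009,0,0,0,0.008]
    - [0.01,0,0,0,0.008]
    - [0.01,0,0,0,0.008]
    - [0.01,0,0,0,0.008]

```text
time_s: 5.95
position: [0.5304, -0.0604, 0.0155]
tool_rot: [[1.0, 0.025, 0.0], [0.025, -1.0, -0.0], [0.0, 0.0, -1.0]]
ft_force: [0.0, 0.4, 0.4]
grip_width: 0.0085
gripper_force: 0.2
```

```bash
python3 d.py -0.026 -0.0209 0.0155
```

```text
pan xy [-0.0951 -0.0206] z 0.0155 yaw 1.44 t 5.95 F [0.  0.4 0.4]
tool delta [0.0691 0.0004 0.    ]
```

Emit:
advance:
  increments:
    - [0.01,0,0,0,0.008]
    - [0.01,0,0,0,0.008]
    - [0.01,0,0,0,0.008]
    - [0.01,0,0,0,0.008]
    - [0.01,0,0,0,0.008]
    - [0.01,0,0,0,0.008]
    - [0.006,0,0,0,0.008]
    - [0.003,0,0,0,0.008]
    - [0,0,0,0,0.008]
    - [0,0,0,0,0.008]

```text
time_s: 6.95
position: [0.5991, -0.0588, 0.0158]
tool_rot: [[1.0, 0.025, 0.001], [0.025, -1.0, -0.0], [0.001, 0.0, -1.0]]
ft_force: [-0.3, 0.5, 4.9]
grip_width: 0.0081
gripper_force: 1.6
```

Emit:
advance:
  increments:
    - [-0.02,0,0,0,0.008]
    - [-0.02,0,-0.03,0,0.008]
    - [-0.03,0,-0.03,0,0.008]
    - [-0.04,0,0,0,0.008]
    - [-0.04,-0.02,0,0,0.008]
    - [-0.018,-0.04,0,0,0.008]
    - [0,-0.04,0,0,0.008]
    - [0,0,0,0,0.008]
    - [0,0,0,0,0.008]

```text
time_s: 7.85
position: [0.4284, 0.0374, 0.0755]
tool_rot: [[1.0, 0.027, 0.001], [0.027, -1.0, -0.0], [0.001, 0.0, -1.0]]
ft_force: [-0.3, -0.9, -0.7]
grip_width: 0.0078
gripper_force: 0.0
```

```bash
python3 d.py -0.193 0.079 0.0155
```

Run:
```python
from h import *
i=env.get_image('side');cv2.imwrite('pics/s5.png',cv2.resize(i['pixels'][205:305,210:420],None,fx=3.8,fy=3.8,interpolation=cv2.INTER_CUBIC)[:,:,::-1])
```

```text
pan xy [-0.1947  0.0797] z 0.0755 yaw 1.54 t 7.85 F [-0.3 -0.9 -0.7]
tool delta [0.0017 0.0007 0.06  ]
```

View pics/s5.png

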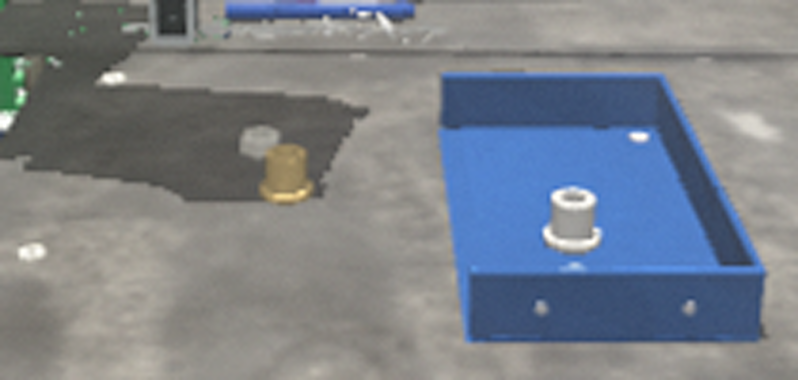

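The steel bush stands in the pan at (573,220), and the brass bush hasn't moved. Next is the far nut at (260,140).

Emit:
advance:
  increments:
    - [0,0.0005,0.025,0,0.008]
    - [0,0,0.025,0,0.008]
    - [0,0,0.009,0,0.008]
    - [0,0,0,0,0.008]
    - [0.008,0,0,0,0.008]
    - [0.008,0,0,0,0.008]
    - [0.01,0,0,0,0.008]
    - [0.01,0,0,0,0.008]
    - [0.012,0,0,0,0.008]
    - [0.012,0,0,0,0.008]

```text
time_s: 8.9
position: [0.4892, 0.0381, 0.0167]
tool_rot: [[1.0, 0.025, 0.001], [0.025, -1.0, -0.0], [0.001, 0.0, -1.0]]
ft_force: [-0.4, 0.2, 0.2]
grip_width: 0.0079
gripper_force: 0.0
```

```bash
python3 d.py -0.03 0.069 0.0165
```

```text
pan xy [-0.1339  0.0789] z 0.0167 yaw 1.45 t 8.9 F [-0.4  0.2  0.2]
tool delta [0.1039 0.01   0.0003]
```

Emit:
advance:
  increments:
    - [0.012,0,0,0,0.008]
    - [0.012,0.001,0,0,0.008]
    - [0.014,0.0015,0,0,0.008]
    - [0.014,0.0015,0,0,0.008]
    - [0.014,0.0015,0,0,0.008]
    - [0.014,0.0015,0,0,0.008]
    - [0.012,0.0015,0,0,0.008]
    - [0.007,0.001,0,0,0.008]
    - [0.003,0,0,0,0.008]
    - [0,0,0,0,0.008]

```text
time_s: 9.9
position: [0.5903, 0.0312, 0.0164]
tool_rot: [[1.0, 0.025, -0.0], [0.025, -1.0, 0.0], [-0.0, -0.0, -1.0]]
ft_force: [0.5, -0.3, 0.1]
grip_width: 0.0081
gripper_force: 0.0
```

Emit:
advance:
  increments:
    - [-0.02,0,0,0,0.008]
    - [-0.02,0,-0.03,0,0.008]
    - [-0.03,0,-0.04,0,0.008]
    - [-0.04,0,-0.04,0,0.008]
    - [-0.04,0,-0.04,0,0.008]
    - [-0.04,0,-0.04,0,0.008]
    - [0,0,0,0,0.008]
    - [0,0,0,0,0.008]

```text
time_s: 10.7
position: [0.4138, 0.0267, 0.1931]
tool_rot: [[1.0, 0.025, 0.002], [0.025, -1.0, -0.0], [0.002, 0.0, -1.0]]
ft_force: [-0.7, 0.4, 0.1]
grip_width: 0.0082
gripper_force: 0.0
```

Run:
```python
from h import *
for k,n in enumerate(['side','scene']):
    i=env.get_image(n);b=i['pixels'][205:305,210:420] if k==0 else i['pixels'][130:230,240:450]
    cv2.imwrite(f'pics/e{k}.png',cv2.resize(b,None,fx=3.8,fy=3.8,interpolation=cv2.INTER_CUBIC)[:,:,::-1])
import numpy as np
cv2.imwrite('pics/e.png',cv2.resize(np.vstack([cv2.imread('pics/e0.png'),cv2.imread('pics/e1.png')]),(630,600)))
```

```text
(no output)
```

View pics/e.png

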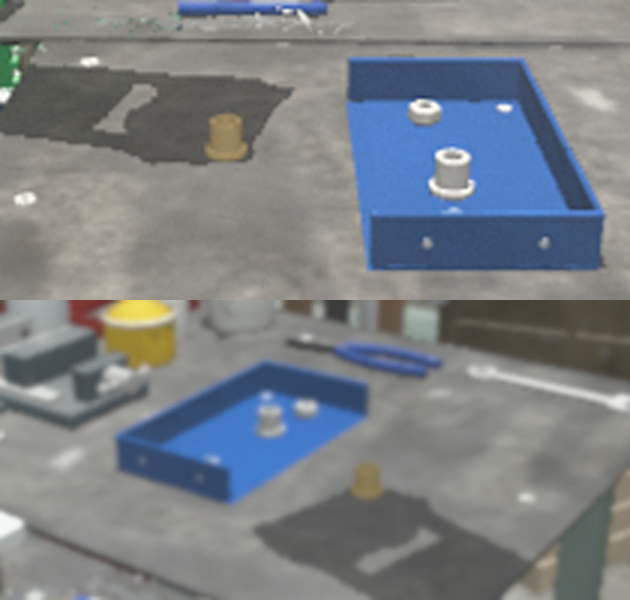

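The final picture shows the steel bush (453,172), the far nut (425,108) and the near nut (edge at 453,210; scene view 307,408) all well past the lip. The brass bush hasn't moved.

```bash
python3 -c "
from rig import env
print(env.close_job())"
```

```text
the job is handed in; nothing more can be done
None
```

I swept both steel nuts and the steel drill bush into the blue pan, past the lip, left the brass bush and tools untouched, and handed the job in at about 11 s; no verdict was returned.

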